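# Latch the lid of a packed food carrier

## Task

The insulated food carrier on the worktop is packed and its lid is down on the rubber seal, but the draw latch on its front is undone. Hook the latch's loop over the catch on the lid so that its cross bar drops right into the catch's groove, then press the red lever down past centre until it lies fully flat against the carrier and holds the lid squeezed onto its seal. Do it by feel: do not ram the bar onto the catch or lean hard on the lever, do not shove the carrier along the worktop, and leave the things around it where they are.

Things in the scene. Friction and masses are not known exactly. Their poses are not given: they have to be found in the camera images.
- carrier: Dark green insulated box, 130 deep x 215 wide x 125 high, about 5 kg, loose on rubber feet, with a white lid. Origin: centre of its underside; x to the back, y to its left, z up. Its front (-x) looks toward the robot; the latch sits in the middle of the front, in the plane y = 0.
- lever (a joint): Hinge of the latch lever about the carrier's y axis, at lever_pivot, in rad. 0: flat, hanging down along the front (hard stop). Grows as it swings out (1.57: straight out) and up, to 2.6. Stays where left. With the bar hooked it goes stiff below about 1.3: up to 9 N at mid grip, 12 N nearer the pivot; dead centre lies between 0.6 and 0.1, past it the latch pulls it home.
- lever_pivot (a point): Pivot axis of the lever, 32 mm in front of the carrier's front face, at carrier (-97, 0, 114). The grip runs straight out from it. The loop is hinged to the lever 14 mm from this axis, 0.34 rad behind the lever's own direction: with the lever flat that hinge is 13.2 below the pivot and 4.7 toward the carrier.
- lever_grip: Red dipped grip on the lever's blade, 26 wide x 5 thick, from 16 to 65 from lever_pivot; its end curls outward. Origin on lever_pivot, turns with the lever: -z along the blade to its end, -x out of its outer face, which lies 5.5 in front of the pivot axis. Press on the outer face with no more than 20 N.
- loop (a joint): Hinge of the loop on the lever, in rad; stays where left. The loop points (loop - lever) rad from straight up, tipped outward from the carrier: loop = lever means upright, loop - lever = 1.57 straight out. Range -0.4 to 2.75. Can be read also while the bar is held.
- cross_bar (a point): Steel cross bar of the loop, origin at its centre: 5 mm square, along the carrier's y, 43 from the loop's hinge on the lever, between side links at y = +-17.5. Round heads of 9 at its ends, 50 over all: grip them from both sides, from above; the bar turns between the pads and may creep some mm in the grip.
- groove (a point): On the lid: where the bar's centre lies when seated, if the catch is set in mid slot; the catch may sit up to 6 further in or out than this (by eye or feel). Axes as the carrier's. Groove 8 wide, bar 1.5 play each way. Steel catch 28 wide: front wall 4 to 9 in front, back wall 4 to 10 behind, tops 3 above; behind it a plate 10 behind, rising 22 above.
- lid: White lid with the catch bracket, 134 x 219 x 40, hinged at the back of the carrier (origin on that hinge). The bracket is screwed on its top in slotted holes and bent down the front to the catch. While the bar is held, no more than 18 N on lid and catch.
- lid_front (a point): Middle of the lid's lower front edge. Its height in the carrier's frame is 131.4 mm while the lid lies on the seal and about 129.6 mm when latched. The seal is a stiff spring. The lid can be lifted by its front.
- pet_bottle: Bystander: clear drinks bottle with yellow cap, 58 wide, 176 high, left behind the carrier. Origin under its centre.
- capsule_c: Bystander: gold coffee capsule, 38 wide, 28 high, to the right in front of the carrier. Origin under its centre.
- banana: Bystander: a yellow banana lying on the worktop, 175 long, 35 high, left in front of the carrier. Origin under its centre.
- spoon: Bystander: steel spoon lying on the worktop, 188 long, 15 high, left in front. Origin under its centre.

How it is judged:
At the end, for the whole second after the job is handed in: The lever is flat (within 0.04 rad), the bar lies in the catch (within 9 mm of the groove point fore and aft, 3 mm above to 4 mm below it), the lid is drawn down at least 0.9 mm onto its seal, and the carrier stands still within 15 mm of where it was (value of joint lever below 0.04 rad and z of cross_bar in the frame of groove between -0.004 and 0.003 m and x of cross_bar in the frame of groove between -0.009 and 0.009 m and z of lid_front in the frame of carrier below 0.1305 m and distance of carrier from where it was at the start of the episode below 0.015 m and linear speed of carrier below 0.01 m/s); the robot touches nothing.
It fails at once if leaning on the lever with more than 20 N (contact force between the fingers and lever_grip above 20 N).
It fails at once if ramming the bar onto the catch: more than 18 N on the lid and its catch while the fingers are on the bar ((contact force between the fingers and head_l0 above 0.5 N or contact force between the fingers and head_r0 above 0.5 N) and contact force between lid and anything else above 18 N).
It fails at once if the carrier shoved or turned by more than 20 mm (distance of any of carrier, lever_pivot from where it was at the start of the episode above 0.02 m).
It fails at once if a bystander moved more than 20 mm (distance of any of pet_bottle, capsule_c, banana, spoon from where it was at the start of the episode above 0.02 m).
It also fails if it takes over 69 s, if anything falls off the work surface, if the arm or the gripper's body presses on something with over 40 N, if the wrist force passes 120 N, or if a joint passes its speed limit or range.

## Robot

A 7-joint arm with a two-finger parallel gripper is mounted at the origin on a cart in front of the work surface, level with it; the furniture and walls round the work are solid. World frame = base frame: x ahead of the robot, y to its left, z up, the work surface at z = 0. Lengths are in m, angles in rad, forces in N, time in s.
With the tool pointing down it reaches from about 0.425 to 0.875 m from the base axis. Payload 4.7 kg.
Tool frame: the origin (TCP) lies between the finger pads; the fingertips stand 14 mm ahead of it and the grasp point (between the pads) lies 5 mm behind it; z points along the fingers, y is the line along which they close (so a half turn about z gives the same grasp; the last joint's range is limited). The gripper opens to 87 mm and grips with 3 to 60 N. Pads are 19 mm wide; open, the fingers measure 117 mm over their backs; the gripper's body (75 mm by 190 mm) begins 51 mm behind the grasp point.
Start: joints at [1.358, 0.321, -0.07, 1.45, 0.023, 1.371, -0.057], TCP at [0.146, -0.633, 0.237] pointing down, gripper open.
Joint ranges: [-2.86, 2.86], [-0.3, 2.09], [-1.38, 1.24], [0.06, 2.45], [-1.56, 4.7], [0.09, 2.05], [-2.69, 2.69]. Speed limits (rad/s): [2.57, 2.57, 3.14, 3.14, 3.14, 3.14, 3.14].

## Interface

Orientations are given as a rotation vector (axis times angle).
In Python, from bench import ctrl gives the robot as it stands.
- The arm moves only by the tool step_arm, never from a script. Its argument "commands" is a list of rows, each an object with "travel": the shift along the tool's x, y, z in m, a list of three; "turn": the turn, a rotation vector about the tool's x, y, z in degrees, a list of three. A call has 1 to 5 rows; each row is the pose to reach, as a shift and turn from the pose commanded when the call began, along the tool's axes at that moment; what a row does not reach only later rows make up. A row lasts 1/10 s, in which the tool goes at most 50 mm and 8.59 degrees, less where a joint would pass 70% of its speed; a pose out of reach is approached as far as the arm can. A call with a gripper value outside its range is refused whole. "gripper" is the opening, from 0 (shut) to 1 (fully open), set as the call begins (left out, the last holds). The fingers move at their own pace and stop on an object; "force" is the grip in N (left out, the last holds). Time passes only in rows, so rows that repeat a pose let the fingers close. It gives the time, the measured TCP pose, the force, the opening and the grip force at its end, in the units of the state.
- ctrl.get_state(): the state, without advancing time (a new reading comes with each control period).
- ctrl.get_image(name): name is "scene" or "top" or "wrist"; returns the picture (384x512x3 uint8, red, green, blue); there is no depth.
- ctrl.camera_model(name): a dict with "fx", "fy", "cx", "cy" (pixels), "R" (3x3) and "t" (3): a world point X has camera coordinates R X + t; the wrist camera has in their place "T_tool_cam" (4x4, takes a point from camera to tool coordinates, whose origin is the TCP and whose axes are the flange's). Camera axes: x right, y down, z forward; pixel columns grow to the right and rows downward; lengths in m; the calibration is good to about 2 mm. The wrist camera is an equidistant fisheye: a pixel r from the principal point sees the ray r / f radians off the axis. A picture is of the moment at which its call begins: read the wrist's pose just before it. camera_model takes no time and is no camera call.
- ctrl.close_job(): hands the job in; it is judged then, once.
The state is a dict: "time": time; "joint_positions": joint angles; "qd": joint speeds; "joint_torque": joint torques, N m; "position": TCP position; "tool_rot": TCP orientation; "ft_force": force on the tool from outside, world axes, zero at the start; "torque": the same for the moment, N m; "grip_width": opening from 0.0 (shut) to 1.0 (fully open); "grip_force": force on a finger pad.
Only numpy, scipy, OpenCV 4.12 (cv2) and the standard library are available. Lean on these libraries where they do the work, as an engineer would, in place of code of your own. Each camera call takes 0.05 s, during which the arm holds its last target. There are 200 camera calls.

## Working session

There is one attempt and no reset: what is moved stays moved. The work goes in short steps, Python scripts to look and compute and a tool call to move; the robot and the scene stay as the last step left them, time stands still between calls to the robot, and variables do not carry over. Pictures are saved under pics/ and viewed, at most 10 in all, crops included, and the job is handed in when it is done.

Besides the shell and the picture viewer there is one more tool, called after ">>>" as a command line: name --argument value ..., lists and objects as JSON in quotes. step_arm: Moves the arm, as the interface text tells. Its arguments: {"type":"object","properties":{"commands":{"type":"array"},"gripper":{"type":"number"},"force":{"type":"number"}},"required":["commands"]}

```bash
ls; mkdir -p pics; python3 - <<'E'
from bench import ctrl
import cv2,numpy as np
s=ctrl.get_state();print({k:np.round(v,3).tolist() for k,v in s.items()})
a=ctrl.get_image("scene");b=ctrl.get_image("top")
cv2.imwrite("pics/scene.png",a[:,:,::-1]);cv2.imwrite("pics/top.png",b[:,:,::-1])
for n in("scene","top","wrist"):print(n,ctrl.camera_model(n))
E
```

```text
pics
{'time': 0.0, 'joint_positions': [1.358, 0.322, -0.07, 1.452, 0.023, 1.371, -0.057], 'qd': [0.0, -0.001, -0.001, 0.001, -0.0, -0.001, -0.0], 'joint_torque': [-0.001, -49.129, -0.404, -31.253, -0.064, 0.044, 0.0], 'position': [0.146, -0.633, 0.235], 'tool_rot': [-3.12, -0.355, 0.0], 'ft_force': [-0.287, 0.336, 0.529], 'torque': [-0.03, -0.018, 0.011], 'grip_force': 0.0, 'grip_width': 0.999}
scene {'fx': 363.60976805961286, 'fy': 363.60976805961286, 'cx': 250.2894749806772, 'cy': 193.8486396632892, 'R': array([[ 0.83413254, -0.55116584,  0.02095537],
       [-0.21220999, -0.35576242, -0.91016483],
       [ 0.5091069 ,  0.75475116, -0.41371591]]), 't': array([-0.3440896 ,  0.25922626,  0.52853028])}
top {'fx': 352.47475652941415, 'fy': 352.47475652941415, 'cx': 251.38346376851817, 'cy': 193.63713982519076, 'R': array([[-0.02005901, -0.99976513, -0.0082046 ],
       [-0.99586184,  0.02070689, -0.08848972],
       [ 0.08863882,  0.00639563, -0.9960433 ]]), 't': array([0.17217743, 0.54115763, 0.9068785 ])}
wrist {'fx': 297.3186396354542, 'fy': 297.3186396354542, 'cx': 255.213970822739, 'cy': 187.55105912987673, 'T_tool_cam': array([[ 6.90283047e-05, -9.65489789e-01, -2.60440899e-01,
         7.02207512e-02],
       [ 9.99998011e-01, -4.52497617e-04,  1.94251363e-03,
        -2.77787907e-04],
       [-1.99332596e-03, -2.60440515e-01,  9.65487838e-01,
        -1.47763814e-01],
       [ 0.00000000e+00,  0.00000000e+00,  0.00000000e+00,
         1.00000000e+00]])}
```

View pics/scene.png

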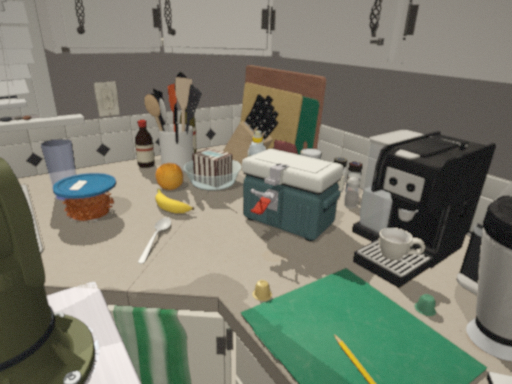

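View pics/top.png

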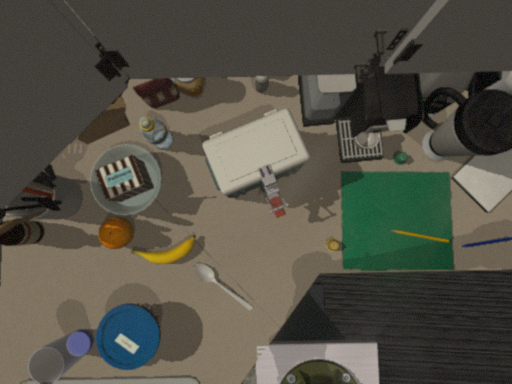

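```bash
cat > h.py <<'E'
from bench import ctrl
import cv2,numpy as np
from scipy.spatial.transform import Rotation as Ro
def ray(n,uv):
    m=ctrl.camera_model(n);R,t=m["R"],m["t"]
    d=R.T@np.array([(uv[0]-m["cx"])/m["fx"],(uv[1]-m["cy"])/m["fy"],1]);return -R.T@t,d
def onz(n,uv,z):
    c,d=ray(n,uv);return c+d*(z-c[2])/d[2]
def proj(n,X):
    m=ctrl.camera_model(n);p=m["R"]@X+m["t"];return np.array([m["fx"]*p[0]/p[2]+m["cx"],m["fy"]*p[1]/p[2]+m["cy"]])
def wtool(s): 
    T=np.eye(4);T[:3,:3]=Ro.from_rotvec(s["tool_rot"]).as_matrix();T[:3,3]=s["position"];return T
def wray(s,uv):
    m=ctrl.camera_model("wrist");v=np.array([uv[0]-m["cx"],uv[1]-m["cy"]]);r=np.hypot(*v);th=r/m["fx"]
    d=np.array([*(v/max(r,1e-9)*np.sin(th)),np.cos(th)]);T=wtool(s)@m["T_tool_cam"];return T[:3,3],T[:3,:3]@d
def wproj(s,X):
    m=ctrl.camera_model("wrist");T=np.linalg.inv(wtool(s)@m["T_tool_cam"]);p=T[:3,:3]@X+T[:3,3]
    th=np.arctan2(np.hypot(p[0],p[1]),p[2]);u=p[:2]/np.hypot(p[0],p[1]);return np.array([m["cx"],m["cy"]])+m["fx"]*th*u
def meet(a,b):
    (p,d),(q,e)=a,b;A=np.c_[d,-e];k=np.linalg.lstsq(A,q-p,rcond=None)[0];x=p+d*k[0];y=q+e*k[1];return (x+y)/2,np.linalg.norm(x-y)
E
python3 - <<'E'
from h import *
b=cv2.imread("pics/top.png");a=cv2.imread("pics/scene.png")
hsv=cv2.cvtColor(b,cv2.COLOR_BGR2HSV)
m=((hsv[...,2]>185)&(hsv[...,1]<45)).astype(np.uint8);k=np.zeros_like(m);k[105:200,195:315]=m[105:200,195:315]
k=cv2.morphologyEx(k,cv2.MORPH_OPEN,np.ones((5,5)))
c=max(cv2.findContours(k,0,1)[0],key=cv2.contourArea)
box=cv2.boxPoints(cv2.minAreaRect(c));print(box)
P=np.array([onz("top",p,.168) for p in box]);print(P.round(3),P.mean(0).round(4))
for i in range(4):
    e=P[(i+1)%4]-P[i];print(np.linalg.norm(e).round(4),np.degrees(np.arctan2(e[1],e[0])).round(1))
for n,im in(("top",b),("scene",a)):
    h=cv2.cvtColor(im,cv2.COLOR_BGR2HSV)
    r=(((h[...,0]<8)|(h[...,0]>172))&(h[...,1]>120)).astype(np.uint8)
    for cc in cv2.findContours(r,0,1)[0]:
        if cv2.contourArea(cc)>20: print(n,cv2.boundingRect(cc),cv2.minAreaRect(cc))
o=np.hstack([cv2.resize(b[150:225,230:310],None,fx=5,fy=5,interpolation=2)[:375],cv2.resize(a[155:230,235:315],None,fx=5,fy=5,interpolation=2)])
cv2.imwrite("pics/c1.png",o)
E
```

```text
Traceback (most recent call last):
ValueError: max() iterable argument is empty
```

```bash
cat > a.py <<'E'
from h import *
b=cv2.imread("pics/top.png");a=cv2.imread("pics/scene.png")
hsv=cv2.cvtColor(b,cv2.COLOR_BGR2HSV)
print(hsv[150,230:280:10])
t=hsv[150,240,2]-40
m=((hsv[...,2]>t)&(hsv[...,1]<hsv[150,240,1]+15)).astype(np.uint8);k=np.zeros_like(m);k[105:200,195:315]=m[105:200,195:315]
k=cv2.morphologyEx(k,cv2.MORPH_OPEN,np.ones((5,5)))
c=max(cv2.findContours(k,0,1)[0],key=cv2.contourArea)
box=cv2.boxPoints(cv2.minAreaRect(c));print(box)
P=np.array([onz("top",p,.168) for p in box]);print(P.round(3),P.mean(0).round(4))
for i in range(4):
    e=P[(i+1)%4]-P[i];print(np.linalg.norm(e).round(4),np.degrees(np.arctan2(e[1],e[0])).round(1))
for n,im in(("top",b),("scene",a)):
    h=cv2.cvtColor(im,cv2.COLOR_BGR2HSV)
    r=(((h[...,0]<8)|(h[...,0]>172))&(h[...,1]>120)).astype(np.uint8)
    for cc in cv2.findContours(r,0,1)[0]:
        if cv2.contourArea(cc)>20: print(n,cv2.boundingRect(cc),cv2.minAreaRect(cc))
o=np.hstack([cv2.resize(b[150:225,230:310],None,fx=5,fy=5,interpolation=2)[:375],cv2.resize(a[155:230,235:315],None,fx=5,fy=5,interpolation=2)])
cv2.imwrite("pics/c1.png",o)
E
python3 a.py
```

```text
[[ 23  32 181]
 [ 20  37 181]
 [ 21  36 182]
 [ 24  34 179]
 [ 20  37 180]]
[[199.6568  139.97632]
 [285.85797 104.05914]
 [308.1361  157.52661]
 [221.93494 193.44379]]
[[0.656 0.275 0.168]
 [0.736 0.077 0.168]
 [0.611 0.031 0.168]
 [0.534 0.226 0.168]] [0.6341 0.1523 0.168 ]
0.213 -68.2
0.1332 -159.5
0.21 111.6
0.1322 21.8
top (275, 210, 10, 8) ((279.3000183105469, 212.6000518798828), (5.81377649307251, 8.9442720413208), 63.43495178222656)
top (270, 197, 12, 9) ((275.0862121582031, 201.9655303955078), (8.541985511779785, 9.47046184539795), 68.19859313964844)
top (24, 188, 24, 9) ((35.529415130615234, 191.8823699951172), (23.768489837646484, 3.8805696964263916), 14.03624439239502)
scene (251, 197, 19, 17) ((260.82354736328125, 205.70587158203125), (10.629592895507812, 20.82532501220703), 40.60129928588867)
scene (138, 120, 8, 9) ((141.5, 124.0), (8.0, 7.0), 90.0)
```

View pics/c1.png

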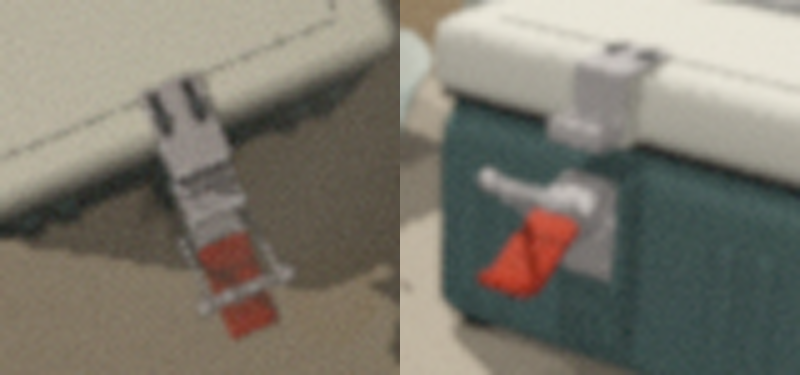

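```bash
cat >> h.py <<'E'
YAW=np.radians(21.6);C=np.array([.634,.152,0])
Rc=Ro.from_euler("z",YAW).as_matrix()
def c2w(p): return C+Rc@np.array(p)
def w2c(p): return Rc.T@(np.array(p)-C)
E
python3 - <<'E'
from h import *
s=ctrl.get_state();print(wtool(s).round(3))
P=c2w([-.097,0,.114]);print("piv",P,proj("top",P),proj("scene",P))
tc=lambda x,y:(x/5+230-.4,y/5+150-.4)
sc=lambda x,y:((x-400)/5+235-.4,y/5+155-.4)
L,e=meet(ray("top",tc(204,308)),ray("scene",sc(487,178)));print("headL",L,w2c(L).round(4),e)
G,e=meet(ray("top",tc(254,329)),ray("scene",sc(503,286)));print("gripend",G,w2c(G).round(4),e)
for r in(tc(204,308),tc(289,271)):
  for z in(.12,.14):print(z,w2c(onz("top",r,z)).round(4))
for p in([-.087,0,.147],[-.067,0,.171]):print(p,proj("top",c2w(p)),proj("scene",c2w(p)))
E
```

```text
[[ 0.974  0.225 -0.     0.146]
 [ 0.225 -0.974  0.002 -0.633]
 [-0.    -0.002 -1.     0.236]
 [ 0.     0.     0.     1.   ]]
piv [0.54381168 0.11629192 0.114     ] [269.8254822  190.25438792] [270.84004507 193.28684819]
headL [0.4923629  0.11749204 0.13308495] [-0.1444  0.0201  0.1331] 0.0016288167653153703
gripend [0.48370904 0.09120263 0.09271207] [-0.1621 -0.0012  0.0927] 0.0003758322066733464
0.12 [-0.1437  0.0186  0.12  ]
0.14 [-0.144   0.0198  0.14  ]
0.12 [-0.1431 -0.0252  0.12  ]
0.14 [-0.1435 -0.023   0.14  ]
[-0.087, 0, 0.147] [268.75437803 184.85558727] [273.76898177 178.85786968]
[-0.067, 0, 0.171] [265.69673141 175.44343162] [278.77251264 166.72276339]
```

>>> step_arm --commands '[{"travel": [0.03,-0.013,-0.02],"turn": [0,0,0]},{"travel": [0.075,-0.032,-0.035],"turn": [0,0,0]},{"travel": [0.12,-0.05,-0.045],"turn": [0,0,-2]},{"travel": [0.165,-0.07,-0.05],"turn": [0,0,-5]},{"travel": [0.21,-0.09,-0.055],"turn": [0,0,-8.6]}]'

```text
time: 0.6
position: [0.3319, -0.497, 0.2917]
tool_rot: [3.085, 0.592, -0.0]
ft_force: [0.2, -0.8, 0.3]
grip_width: 1.002
grip_force: 0.0
```

```bash
cat > go.py <<'E'
from h import *
import sys
s=ctrl.get_state();T=wtool(s)
# target grasp point in carrier coords -> TCP; prints tool-axis travel
p=np.array([float(v) for v in sys.argv[1:4]])
w=c2w(p)-np.array([0,0,.005])
print("tcp",T[:3,3].round(4),"carrier",w2c(T[:3,3]).round(4),"travel",(T[:3,:3].T@(w-T[:3,3])).round(4),"yaw",np.degrees(np.arctan2(T[1,0],T[0,0])).round(2),"tilt",T[2,:3].round(3),"F",s["ft_force"].round(2),"t",s["time"],s["grip_width"])
E
python3 go.py -.144 -.001 .22
```

```text
tcp [ 0.3319 -0.497   0.2917] carrier [-0.5198 -0.4922  0.2917] travel [ 0.3769 -0.4904  0.0766] yaw 21.72 tilt [-0.  0. -1.] F [ 0.21 -0.76  0.31] t 0.6 1.0017148034936814
```

>>> step_arm --commands '[{"travel": [0.03,-0.035,0]},{"travel": [0.06,-0.074,0]},{"travel": [0.09,-0.113,0]},{"travel": [0.12,-0.152,0]},{"travel": [0.15,-0.19,0]}]'

```text
$.commands[0]: bad value
```

>>> step_arm --commands '[{"travel": [0.03,-0.039,0]},{"travel": [0.06,-0.078,0]},{"travel": [0.09,-0.117,0]},{"travel": [0.12,-0.156,0]},{"travel": [0.15,-0.19,0]}]'

```text
$.commands[0]: bad value
```

```bash
python3 go.py -.144 -.001 .22
```

```text
tcp [ 0.3319 -0.497   0.2917] carrier [-0.5198 -0.4922  0.2917] travel [ 0.3769 -0.4904  0.0766] yaw 21.72 tilt [-0.  0. -1.] F [ 0.21 -0.76  0.31] t 0.6 1.0017148034936814
```

>>> step_arm --commands '[{"travel": [0.03,-0.035,0],"turn": [0,0,0]},{"travel": [0.06,-0.074,0],"turn": [0,0,0]},{"travel": [0.09,-0.113,0],"turn": [0,0,0]},{"travel": [0.12,-0.152,0],"turn": [0,0,0]},{"travel": [0.15,-0.19,0],"turn": [0,0,0]}]'

```text
time: 1.1
position: [0.4001, -0.2644, 0.2912]
tool_rot: [-3.086, -0.589, 0.001]
ft_force: [1.8, 0.6, 0.7]
grip_width: 1.004
grip_force: 0.0
```

>>> step_arm --commands '[{"travel": [0.03,-0.039,0],"turn": [0,0,0]},{"travel": [0.06,-0.078,0],"turn": [0,0,0]},{"travel": [0.09,-0.117,0],"turn": [0,0,0]},{"travel": [0.12,-0.156,0],"turn": [0,0,0]},{"travel": [0.15,-0.19,0],"turn": [0,0,0]}]'

```text
time: 1.6
position: [0.4694, -0.0322, 0.2915]
tool_rot: [3.085, 0.589, -0.0]
ft_force: [0.4, -1.9, -0.7]
grip_width: 0.996
grip_force: 0.0
```

```bash
python3 go.py -.144 -.001 .22
```

```text
tcp [ 0.4694 -0.0322  0.2915] carrier [-0.2208 -0.1107  0.2915] travel [ 0.0769 -0.1097  0.0764] yaw 21.64 tilt [-0.     0.001 -1.   ] F [ 0.44 -1.94 -0.69] t 1.6 0.9959419657584584
```

>>> step_arm --commands '[{"travel": [0.03,-0.04,0.02],"turn": [0,0,0]},{"travel": [0.06,-0.08,0.04],"turn": [0,0,0]},{"travel": [0.07,-0.1,0.05],"turn": [0,0,0]},{"travel": [0.07,-0.1,0.06],"turn": [0,0,0]},{"travel": [0.07,-0.1,0.06],"turn": [0,0,0]}]'

```text
time: 2.1
position: [0.4967, 0.084, 0.2298]
tool_rot: [-3.085, -0.591, 0.006]
ft_force: [0.1, -1.5, 0.1]
grip_width: 0.999
grip_force: 0.0
```

```bash
python3 go.py -.144 -.001 .133; python3 - <<'E'
from h import *
s=ctrl.get_state();im=ctrl.get_image("wrist")
np.save("w1.npy",np.r_[s["position"],s["tool_rot"]])
cv2.imwrite("pics/w1.png",cv2.resize(im[:,:,::-1],(768,576),interpolation=2))
for p in([-.144,-.001,.133],[-.097,0,.114]):print(wproj(s,c2w(p))*1.5)
E
```

```text
tcp [0.4967 0.084  0.2298] carrier [-0.1527 -0.0127  0.2298] travel [ 0.0091 -0.0116  0.1018] yaw 21.7 tilt [-0.003 -0.001 -1.   ] F [ 0.06 -1.48  0.13] t 2.1 0.9993016139091208
[362.20224766 273.03578939]
[361.37280455 187.63980703]
```

View pics/w1.png

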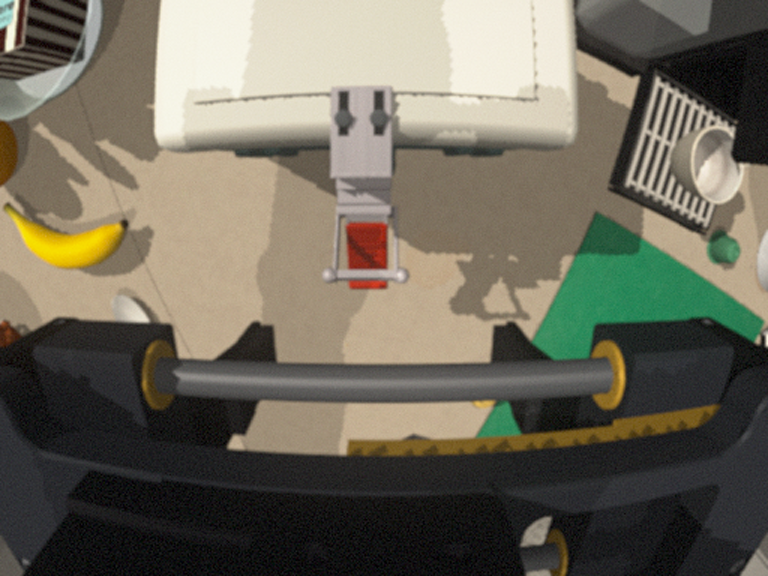

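```bash
python3 - <<'E'
from h import *
v=np.load("w1.npy");s=dict(position=v[:3],tool_rot=v[3:])
def on(uv,z):
    c,d=wray(s,np.array(uv)/1.5);return w2c(c+d*(z-c[2])/d[2]).round(4)
for u in(330,402):print("head",on((u,275),.133))
for y in(178,186,200,206,213):
    for z in(.148,):print(y,on((331+8,y),z),on((393,y),z))
print("lid lower front corners",on((155,140),.14),on((577,140),.14), "bracket top",on((331,87),.173),on((391,87),.173))
im=cv2.imread("pics/w1.png");cv2.imwrite("pics/w1c.png",cv2.resize(im[160:300,310:420],None,fx=5,fy=4.2,interpolation=2))
E
```

```text
head [-0.1452  0.0174  0.133 ]
head [-0.1451 -0.0235  0.133 ]
178 [-0.09    0.0099  0.148 ] [-0.0901 -0.0177  0.148 ]
186 [-0.0941  0.0099  0.148 ] [-0.0942 -0.0178  0.148 ]
200 [-0.1014  0.01    0.148 ] [-0.1014 -0.0178  0.148 ]
206 [-0.1045  0.01    0.148 ] [-0.1046 -0.0178  0.148 ]
213 [-0.1081  0.0101  0.148 ] [-0.1082 -0.0178  0.148 ]
lid lower front corners [-0.0632  0.1179  0.14  ] [-0.0649 -0.121   0.14  ] bracket top [-0.0468  0.011   0.173 ] [-0.0472 -0.0161  0.173 ]
```

View pics/w1c.png

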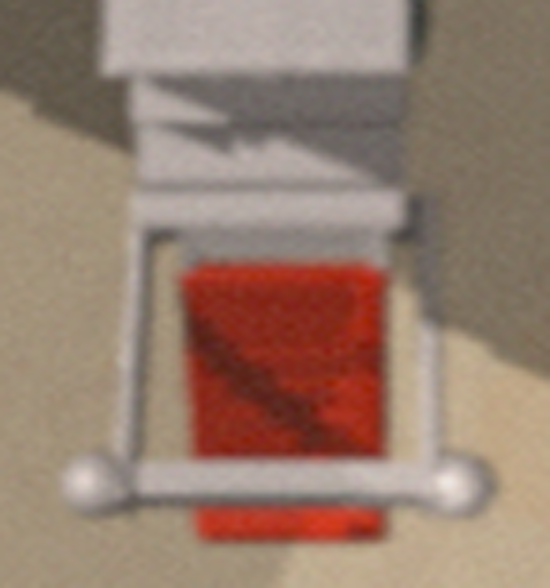

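```bash
echo 'C=C+Rc@np.array([0,-.003,0])' >> h.py; python3 go.py -.1452 0 .136
```

```text
tcp [0.4973 0.0829 0.2307] carrier [-0.1525 -0.011   0.2307] travel [ 0.0075 -0.011   0.0997] yaw 21.55 tilt [-0.002  0.    -1.   ] F [-0.07 -1.32  0.35] t 2.15 1.000471525035725
```

>>> step_arm --commands '[{"travel": [0.004,-0.006,0.02],"turn": [0,0,0]},{"travel": [0.007,-0.011,0.05],"turn": [0,0,0]},{"travel": [0.007,-0.011,0.07],"turn": [0,0,0]},{"travel": [0.007,-0.011,0.07],"turn": [0,0,0]},{"travel": [0.007,-0.011,0.07],"turn": [0,0,0]}]'

```text
time: 2.65
position: [0.5009, 0.0954, 0.1623]
tool_rot: [3.086, 0.585, 0.001]
ft_force: [0.3, -0.1, 0.2]
grip_width: 0.996
grip_force: 0.0
```

```bash
python3 go.py -.1452 0 .136
```

```text
tcp [0.5009 0.0954 0.1623] carrier [-0.1446 -0.0006  0.1623] travel [-0.0006 -0.0006  0.0313] yaw 21.46 tilt [ 0.     0.001 -1.   ] F [ 0.29 -0.1   0.23] t 2.65 0.9964250272849055
```

Good. Down and close gently.

>>> step_arm --commands '[{"travel": [-0.0006,-0.0006,0.015],"turn": [0,0,0]},{"travel": [-0.0006,-0.0006,0.028],"turn": [0,0,0]},{"travel": [-0.0006,-0.0006,0.031],"turn": [0,0,0]},{"travel": [-0.0006,-0.0006,0.031],"turn": [0,0,0]}]'

```text
time: 3.05
position: [0.499, 0.097, 0.1297]
tool_rot: [-3.086, -0.589, 0.002]
ft_force: [0.2, 1.4, 0.0]
grip_width: 1.001
grip_force: 0.0
```

>>> step_arm --commands '[{"travel": [0,0,0],"turn": [0,0,0]},{"travel": [0,0,0],"turn": [0,0,0]},{"travel": [0,0,0],"turn": [0,0,0]},{"travel": [0,0,0],"turn": [0,0,0]},{"travel": [0,0,0],"turn": [0,0,0]}]' --gripper 0.4 --force 12

```text
time: 3.55
position: [0.4997, 0.0972, 0.1307]
tool_rot: [3.086, 0.589, 0.0]
ft_force: [-0.8, 0.8, -0.4]
grip_width: 0.63
grip_force: 0.0
```

```bash
python3 go.py -.1452 0 .136
```

```text
tcp [0.4997 0.0972 0.1307] carrier [-0.1451  0.0015  0.1307] travel [-0.0001  0.0015 -0.0003] yaw 21.6 tilt [ 0.  0. -1.] F [-0.78  0.82 -0.35] t 3.55 0.6299429491702058
```

>>> step_arm --commands '[{"travel": [0,0.001,0],"turn": [0,0,0]},{"travel": [0,0.001,0],"turn": [0,0,0]},{"travel": [0,0.001,0],"turn": [0,0,0]},{"travel": [0,0.001,0],"turn": [0,0,0]}]' --gripper 0.4 --force 12

```text
time: 3.95
position: [0.4998, 0.0963, 0.1305]
tool_rot: [-3.086, -0.589, 0.0]
ft_force: [0.1, -0.2, 0.6]
grip_width: 0.562
grip_force: 12.0
```

```bash
python3 go.py -.1452 0 .136;python3 - <<'E'
from h import *
s=ctrl.get_state();print(s["grip_force"],s["torque"]);im=ctrl.get_image("wrist")
cv2.imwrite("pics/w2.png",cv2.resize(im[90:290,130:390,::-1],(780,600),interpolation=2))
E
```

```text
tcp [0.4998 0.0963 0.1305] carrier [-0.1452  0.0006  0.1305] travel [ 0.      0.0006 -0.0005] yaw 21.61 tilt [-0. -0. -1.] F [ 0.05 -0.25  0.62] t 3.95 0.5616259213711927
11.999957710504532 [0.11402334 0.08246714 0.01881746]
```

View pics/w2.png

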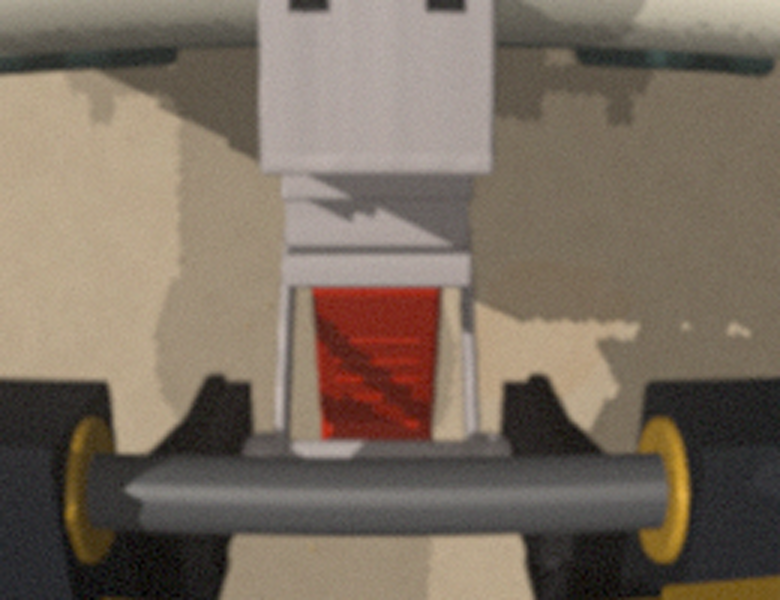

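```bash
python3 - <<'E'
from h import *
s=ctrl.get_state()
for y in(173,200,248,286):
    u=np.array([130+380/3,90+y/3])
    for z in(.145,.149,.153):
        c,d=wray(s,u);print(y,z,w2c(c+d*(z-c[2])/d[2]).round(4))
print(wray(s,(256,190)),w2c(wray(s,(256,190))[0]))
E
```

```text
173 0.145 [-9.23e-02  1.00e-04  1.45e-01]
173 0.149 [-0.0918  0.0002  0.149 ]
173 0.153 [-0.0913  0.0002  0.153 ]
200 0.145 [-9.64e-02  1.00e-04  1.45e-01]
200 0.149 [-0.0958  0.0002  0.149 ]
200 0.153 [-0.0951  0.0002  0.153 ]
248 0.145 [-1.039e-01  1.000e-04  1.450e-01]
248 0.149 [-1.03e-01  1.00e-04  1.49e-01]
248 0.153 [-0.1021  0.0002  0.153 ]
286 0.145 [-1.099e-01  1.000e-04  1.450e-01]
286 0.149 [-1.088e-01  1.000e-04  1.490e-01]
286 0.153 [-0.1078  0.0002  0.153 ]
(array([0.56506342, 0.12258434, 0.27825999]), array([-0.24829475, -0.10304484, -0.96318819])) [-0.07492423  0.00102726  0.27825999]
```

>>> step_arm --commands '[{"travel": [0.004,0,-0.008],"turn": [0,0,0]},{"travel": [0.009,0,-0.016],"turn": [0,0,0]},{"travel": [0.014,0,-0.022],"turn": [0,0,0]},{"travel": [0.02,0,-0.026],"turn": [0,0,0]},{"travel": [0.025,0,-0.0275],"turn": [0,0,0]}]'

```text
time: 4.5
position: [0.5235, 0.1056, 0.1586]
tool_rot: [3.086, 0.589, -0.001]
ft_force: [0.3, -0.1, -2.3]
grip_width: 0.563
grip_force: 12.0
```

>>> step_arm --commands '[{"travel": [0.006,0,0],"turn": [0,0,0]},{"travel": [0.012,0,0],"turn": [0,0,0]},{"travel": [0.017,0,0],"turn": [0,0,0]},{"travel": [0.02,0,0],"turn": [0,0,0]},{"travel": [0.02,0,0],"turn": [0,0,0]}]'

```text
time: 5.0
position: [0.5419, 0.1129, 0.1576]
tool_rot: [-3.086, -0.589, 0.001]
ft_force: [-1.0, 0.1, -2.5]
grip_width: 0.56
grip_force: 12.0
```

```bash
python3 go.py -.0997 0 .16;python3 - <<'E'
from h import *
s=ctrl.get_state();print(s["grip_force"],s["torque"]);im=ctrl.get_image("wrist")
np.save("w3.npy",np.r_[s["position"],s["tool_rot"]])
a=cv2.resize(im[90:290,180:340,::-1],(480,600),interpolation=2)
sc=ctrl.get_image("scene");b=cv2.resize(sc[140:240,240:290,::-1],(300,600),interpolation=2)
cv2.imwrite("pics/w3.png",np.hstack([a,b]))
E
```

```text
tcp [0.5419 0.1129 0.1576] carrier [-0.1001  0.0006  0.1576] travel [0.0004 0.0006 0.0026] yaw 21.6 tilt [-0.001 -0.    -1.   ] F [-1.04  0.07 -2.49] t 5.0 0.5599202814523704
11.999954357743263 [0.06150976 0.20610913 0.02598824]
```

View pics/w3.png

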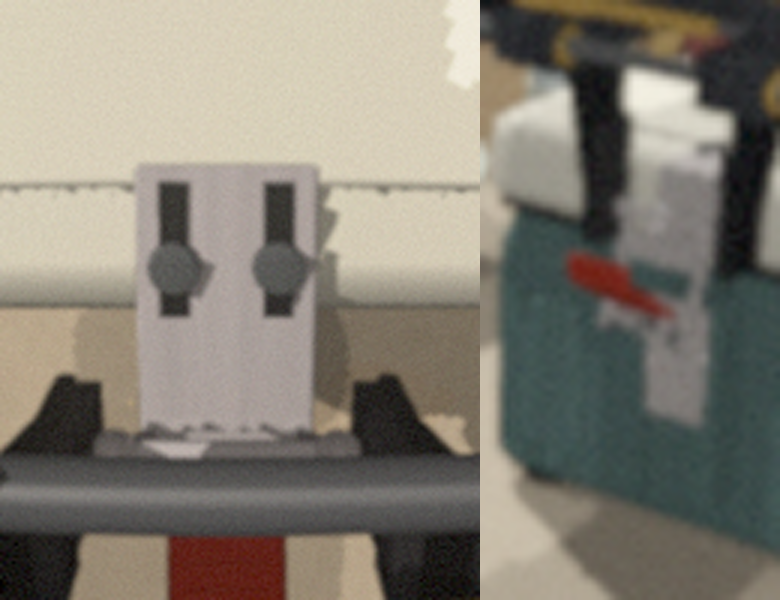

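>>> step_arm --commands '[{"travel": [0,0,0.002],"turn": [0,0,0]},{"travel": [0,0,0.004],"turn": [0,0,0]},{"travel": [0,0,0.005],"turn": [0,0,0]},{"travel": [0,0,0.006],"turn": [0,0,0]},{"travel": [0,0,0.006],"turn": [0,0,0]}]'

```text
time: 5.6
position: [0.5419, 0.1129, 0.1521]
tool_rot: [3.086, 0.589, 0.0]
ft_force: [-0.1, 1.0, 0.9]
grip_width: 0.564
grip_force: 12.0
```

```bash
python3 go.py -.0997 0 .15
```

```text
tcp [0.5419 0.1129 0.1521] carrier [-0.1001  0.0005  0.1521] travel [0.0004 0.0005 0.0071] yaw 21.6 tilt [ 0.  0. -1.] F [-0.11  1.04  0.91] t 5.6 0.5640578929044121
```

>>> step_arm --commands '[{"travel": [0,0,0.001],"turn": [0,0,0]},{"travel": [0,0,0.002],"turn": [0,0,0]},{"travel": [0,0,0.002],"turn": [0,0,0]}]'

```text
time: 5.9
position: [0.5417, 0.1128, 0.1499]
tool_rot: [-3.086, -0.589, 0.0]
ft_force: [0.0, 1.8, 1.5]
grip_width: 0.562
grip_force: 12.0
```

>>> step_arm --commands '[{"travel": [0,0,0.001],"turn": [0,0,0]},{"travel": [0,0,0.002],"turn": [0,0,0]},{"travel": [0,0,0.002],"turn": [0,0,0]}]'

```text
time: 6.2
position: [0.542, 0.1129, 0.1483]
tool_rot: [3.086, 0.589, 0.001]
ft_force: [-0.3, 2.4, 3.9]
grip_width: 0.561
grip_force: 12.0
```

>>> step_arm --commands '[{"travel": [0,0,0.001],"turn": [0,0,0]},{"travel": [0,0,0.001],"turn": [0,0,0]},{"travel": [0,0,0.001],"turn": [0,0,0]}]'

```text
time: 6.5
position: [0.542, 0.1129, 0.1481]
tool_rot: [3.085, 0.588, 0.001]
ft_force: [-1.8, 2.0, 8.9]
grip_width: 0.561
grip_force: 12.0
```

>>> step_arm --commands '[{"travel": [0,0,-0.0008],"turn": [0,0,0]},{"travel": [0.001,0,-0.0008],"turn": [0,0,0]},{"travel": [0.002,0,-0.0008],"turn": [0,0,0]},{"travel": [0.002,0,-0.0008],"turn": [0,0,0]}]'

```text
time: 6.9
position: [0.5424, 0.113, 0.148]
tool_rot: [3.085, 0.588, -0.006]
ft_force: [-5.6, -1.1, 8.6]
grip_width: 0.561
grip_force: 12.0
```

```bash
cat > f.py <<'E'
from h import *
F=np.array([Rc.T@ctrl.get_state()["ft_force"]]);s=ctrl.get_state()
print("Fc",F.round(1),"tcp_c",w2c(s["position"]).round(4),"t",s["time"])
E
python3 f.py
```

```text
Fc [[-5.6  1.1  8.6]] tcp_c [-0.0996  0.0005  0.148 ] t 6.9
```

>>> step_arm --commands '[{"travel": [0,0,-0.0012],"turn": [0,0,0]},{"travel": [0,0,-0.0012],"turn": [0,0,0]},{"travel": [0,0,-0.0012],"turn": [0,0,0]}]'

```text
time: 7.2
position: [0.5425, 0.1131, 0.1483]
tool_rot: [3.086, 0.588, -0.004]
ft_force: [-4.6, -0.5, 3.0]
grip_width: 0.561
grip_force: 12.0
```

```bash
python3 f.py
```

```text
Fc [[-4.4  1.3  3. ]] tcp_c [-0.0993  0.0005  0.1483] t 7.2
```

>>> step_arm --commands '[{"travel": [-0.0015,0,0],"turn": [0,0,0]},{"travel": [-0.003,0,0],"turn": [0,0,0]},{"travel": [-0.003,0,0],"turn": [0,0,0]}]'

```text
time: 7.5
position: [0.5415, 0.1127, 0.1488]
tool_rot: [-3.085, -0.588, -0.003]
ft_force: [1.4, 1.6, -3.3]
grip_width: 0.563
grip_force: 12.0
```

```bash
python3 f.py
```

```text
Fc [[ 1.8  1.  -3.3]] tcp_c [-0.1005  0.0005  0.1488] t 7.5
```

>>> step_arm --commands '[{"travel": [-0.001,0,0],"turn": [0,0,0]},{"travel": [-0.002,0,0],"turn": [0,0,0]},{"travel": [-0.002,0,0],"turn": [0,0,0]}]'

```text
time: 7.8
position: [0.5412, 0.1126, 0.149]
tool_rot: [-3.084, -0.589, -0.009]
ft_force: [6.9, 3.9, -8.6]
grip_width: 0.565
grip_force: 12.0
```

```bash
python3 f.py
```

```text
Fc [[ 7.8  1.1 -8.6]] tcp_c [-0.1008  0.0005  0.149 ] t 7.8
```

>>> step_arm --commands '[{"travel": [0.0015,0,0],"turn": [0,0,0]},{"travel": [0.003,0,0.0005],"turn": [0,0,0]},{"travel": [0.003,0,0.0015],"turn": [0,0,0]},{"travel": [0.003,0,0.0015],"turn": [0,0,0]}]'

```text
time: 8.2
position: [0.5419, 0.1129, 0.1483]
tool_rot: [3.085, 0.589, 0.0]
ft_force: [-2.1, 1.0, 3.7]
grip_width: 0.563
grip_force: 12.0
```

```bash
python3 f.py
```

```text
Fc [[-1.6  1.7  3.7]] tcp_c [-0.1     0.0005  0.1483] t 8.2
```

>>> step_arm --commands '[{"travel": [0,0,0],"turn": [0,0,0]},{"travel": [0,0,0],"turn": [0,0,0]},{"travel": [0,0,0],"turn": [0,0,0]},{"travel": [0,0,0],"turn": [0,0,0]},{"travel": [0,0,0],"turn": [0,0,0]}]' --gripper 1.0

```text
time: 8.7
position: [0.5417, 0.1126, 0.1473]
tool_rot: [3.086, 0.588, -0.001]
ft_force: [-0.0, -0.1, 0.7]
grip_width: 0.926
grip_force: 0.0
```

>>> step_arm --commands '[{"travel": [0,0,-0.01],"turn": [0,0,0]},{"travel": [0,0,-0.03],"turn": [0,0,0]},{"travel": [-0.02,0,-0.06],"turn": [0,0,0]},{"travel": [-0.05,0,-0.085],"turn": [0,0,0]},{"travel": [-0.06,0,-0.09],"turn": [0,0,0]}]'

```text
time: 9.2
position: [0.4859, 0.0909, 0.241]
tool_rot: [3.084, 0.588, 0.006]
ft_force: [-0.8, -0.6, -0.5]
grip_width: 0.996
grip_force: 0.0
```

```bash
python3 f.py;python3 - <<'E'
from h import *
s=ctrl.get_state();im=ctrl.get_image("wrist");sc=ctrl.get_image("scene")
np.save("w4.npy",np.r_[s["position"],s["tool_rot"]])
a=cv2.resize(im[90:240,200:320,::-1],(480,600),interpolation=2)
b=cv2.resize(sc[140:240,240:290,::-1],(300,600),interpolation=2)
cv2.imwrite("pics/w4.png",np.hstack([a,b]));cv2.imwrite("pics/w4f.png",im[:,:,::-1])
E
```

```text
Fc [[-1.  -0.3 -0.5]] tcp_c [-0.1602  0.0007  0.241 ] t 9.2
```

View pics/w4.png

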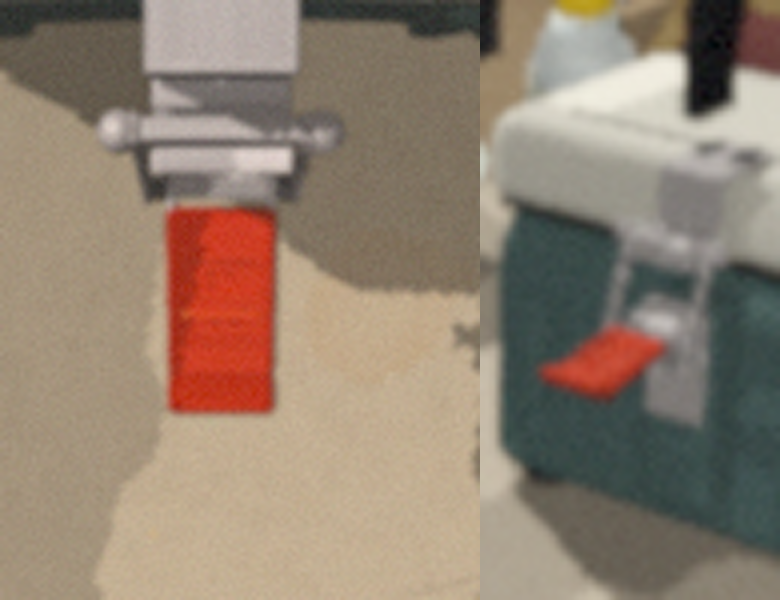

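>>> step_arm --commands '[{"travel": [0,0,0],"turn": [0,8,0]},{"travel": [0,0,0],"turn": [0,16,0]},{"travel": [0,0,0],"turn": [0,24,0]},{"travel": [0,0,0],"turn": [0,32,0]},{"travel": [0,0,0],"turn": [0,40,0]}]' --gripper 0.0 --force 20

```text
time: 9.8
position: [0.4972, 0.0867, 0.2357]
tool_rot: [-2.957, -0.559, -0.646]
ft_force: [-0.4, 0.1, 0.2]
grip_width: 0.631
grip_force: 0.0
```

>>> step_arm --commands '[{"travel": [0,0,0],"turn": [0,0,0]},{"travel": [0,0,0],"turn": [0,0,0]},{"travel": [0,0,0],"turn": [0,0,0]},{"travel": [0,0,0],"turn": [0,0,0]}]'

```text
time: 10.2
position: [0.497, 0.0869, 0.2353]
tool_rot: [-2.959, -0.56, -0.641]
ft_force: [-0.1, -0.8, 0.6]
grip_width: 0.268
grip_force: 0.0
```

```bash
python3 f.py; cat > lev.py <<'E'
from h import *
import sys
s=ctrl.get_state();T=wtool(s);X=Rc.T@T[:3,:3]
x2,z2=X[[0,2],0],X[[0,2],2];tau=np.arctan2(z2[0],-z2[1]);print("tau",np.degrees(tau).round(1),"yawerr",X[1].round(3),s["joint_positions"].round(2))
piv=np.array([-.097,.114])
for a in sys.argv[1:]:
    th,r,off=map(float,a.split(","))
    d=np.array([-np.sin(th),-np.cos(th)]);n=np.array([-np.cos(th),np.sin(th)])
    c=piv+r*d+n*(.0055+off+.0095*abs(np.sin(th-(np.pi/2-tau))))-.014*z2
    w=c2w([c[0],0,c[1]])
    print(a,"tcp_c",c.round(4),"travel",(T[:3,:3].T@(w-T[:3,3])).round(4))
E
python3 lev.py 1.3,.038,.02 1.3,.038,.005 1.1,.040,0
python3 - <<'E'
from h import *
v=np.load("w4.npy");s=dict(position=v[:3],tool_rot=v[3:])
# grip-end candidates: projected rows for lever angles
for th in(1.0,1.1,1.2,1.3,1.4):
    for r in(.016,.065):
        p=c2w([-.097-r*np.sin(th),0,.114-r*np.cos(th)]);q=wproj(s,p);print(th,r,((q-[200,90])*4).round(0))
E
```

```text
Fc [[-0.4 -0.7  0.6]] tcp_c [-0.1513 -0.0071  0.2353] t 10.2
tau 24.3 yawerr [ 0.001 -1.    -0.016] [ 0.13 -0.29 -0.26  2.13 -0.2   0.88 -1.23]
1.3,.038,.02 tcp_c [-0.1466  0.1426] travel [-0.0338 -0.0086  0.0864]
1.3,.038,.005 tcp_c [-0.1426  0.1281] travel [-0.0361 -0.0088  0.1012]
1.1,.040,0 tcp_c [-0.1411  0.1139] travel [-0.0406 -0.009   0.1147]
1.0 0.016 [221. 164.]
1.0 0.065 [221. 312.]
1.1 0.016 [221. 168.]
1.1 0.065 [221. 328.]
1.2 0.016 [221. 171.]
1.2 0.065 [221. 343.]
1.3 0.016 [221. 174.]
1.3 0.065 [221. 356.]
1.4 0.016 [222. 176.]
1.4 0.065 [221. 368.]
```

```bash
python3 - <<'E'
from h import *
v=np.load("w4.npy");s=dict(position=v[:3],tool_rot=v[3:])
for p in([-.0997,0,.1457],[-.0997,0,.15],[-.109,0,.1487],[-.0897,0,.168]):print(p,((wproj(s,c2w(p))-[200,90])*4).round(0))
for off in(0,-.003,-.006):
  for th in(1.1,1.3,1.5):
    o=[]
    for r in(.016,.060):
        o.append(((wproj(s,c2w([-.097+off-r*np.sin(th)-.0055*np.cos(th),0,.114-r*np.cos(th)+.0055*np.sin(th)]))-[200,90])*4).round(0)[1])
    print(off,th,o)
E
```

```text
[-0.0997, 0, 0.1457] [222. 125.]
[-0.0997, 0, 0.15] [223. 126.]
[-0.109, 0, 0.1487] [223. 172.]
[-0.0897, 0, 0.168] [223.  76.]
0 1.1 [np.float64(180.0), np.float64(327.0)]
0 1.3 [np.float64(182.0), np.float64(349.0)]
0 1.5 [np.float64(181.0), np.float64(365.0)]
-0.003 1.1 [np.float64(193.0), np.float64(338.0)]
-0.003 1.3 [np.float64(195.0), np.float64(361.0)]
-0.003 1.5 [np.float64(194.0), np.float64(377.0)]
-0.006 1.1 [np.float64(205.0), np.float64(349.0)]
-0.006 1.3 [np.float64(207.0), np.float64(373.0)]
-0.006 1.5 [np.float64(207.0), np.float64(389.0)]
```

>>> step_arm --commands '[{"travel": [0,0,0],"turn": [0,-8,0]},{"travel": [0,0,0],"turn": [0,-14,0]},{"travel": [0,0,0],"turn": [0,-14,0]},{"travel": [0,0,0],"turn": [0,-14,0]}]'

```text
time: 10.6
position: [0.4969, 0.0869, 0.2347]
tool_rot: [-3.055, -0.575, -0.28]
ft_force: [-0.8, -0.3, -0.6]
grip_width: 0.015
grip_force: 0.0
```

```bash
sed -i 's/piv=np.array(\[-.097/piv=np.array([-.103/' lev.py; python3 f.py; python3 lev.py 1.3,.045,.03 1.3,.045,.01
```

```text
Fc [[-0.9 -0.  -0.6]] tcp_c [-0.1515 -0.0071  0.2347] t 10.6
tau 10.3 yawerr [-0.003 -1.    -0.014] [ 0.14 -0.11 -0.33  1.94 -0.06  1.13 -1.37]
1.3,.045,.03 tcp_c [-0.1586  0.1508] travel [-0.0221 -0.0082  0.0812]
1.3,.045,.01 tcp_c [-0.1532  0.1315] travel [-0.0203 -0.0085  0.1011]
```

>>> step_arm --commands '[{"travel": [-0.01,-0.004,0.02],"turn": [0,0,0]},{"travel": [-0.02,-0.008,0.05],"turn": [0,0,0]},{"travel": [-0.022,-0.008,0.072],"turn": [0,8,0]},{"travel": [-0.022,-0.008,0.072],"turn": [0,16,0]},{"travel": [-0.022,-0.008,0.072],"turn": [0,24,0]}]'

```text
time: 11.1
position: [0.4947, 0.0896, 0.1528]
tool_rot: [-2.863, -0.542, -0.885]
ft_force: [3.3, 1.7, 4.6]
grip_width: 0.006
grip_force: 0.0
```

>>> step_arm --commands '[{"travel": [0,0,0],"turn": [0,4,0]},{"travel": [0,0,0],"turn": [0,6,0]},{"travel": [0,0,0],"turn": [0,6,0]}]'

```text
time: 11.4
position: [0.5033, 0.0903, 0.1455]
tool_rot: [-2.799, -0.532, -1.013]
ft_force: [-0.2, 0.4, 0.1]
grip_width: 0.005
grip_force: 0.0
```

```bash
python3 f.py; python3 lev.py 1.3,.042,.01 1.2,.042,0 1.0,.043,0 .8,.044,0 .6,.045,0 .4,.045,0 .2,.045,0
```

```text
Fc [[-0.   0.5  0.1]] tcp_c [-0.1442 -0.0063  0.1455] t 11.4
tau 39.7 yawerr [ 0.002 -1.    -0.009] [ 0.08 -0.3  -0.18  2.44 -0.61  0.38 -0.81]
1.3,.042,.01 tcp_c [-0.1576  0.1322] travel [-0.0188 -0.0064  0.0016]
1.2,.042,0 tcp_c [-0.1542  0.1175] travel [-0.0256 -0.0065  0.0152]
1.0,.043,0 tcp_c [-0.1517  0.1071] travel [-0.0303 -0.0066  0.0247]
.8,.044,0 tcp_c [-0.1479  0.0986] travel [-0.0328 -0.0067  0.0337]
.6,.045,0 tcp_c [-0.144   0.0922] travel [-0.0339 -0.0067  0.0411]
.4,.045,0 tcp_c [-0.1386  0.0872] travel [-0.0329 -0.0068  0.0485]
.2,.045,0 tcp_c [-0.1321  0.0829] travel [-0.0307 -0.0069  0.0558]
```

>>> step_arm --commands '[{"travel": [-0.004,-0.003,-0.004],"turn": [0,-6,0]},{"travel": [-0.008,-0.006,-0.008],"turn": [0,-12,0]},{"travel": [-0.012,-0.006,-0.008],"turn": [0,-14,0]},{"travel": [-0.012,-0.006,-0.008],"turn": [0,-14,0]}]'

```text
time: 11.8
position: [0.4914, 0.0917, 0.1487]
tool_rot: [-2.939, -0.562, -0.683]
ft_force: [0.5, -0.4, -0.2]
grip_width: 0.003
grip_force: 0.0
```

```bash
python3 f.py; python3 lev.py 1.3,.042,.01 1.2,.042,0 1.0,.043,0 .8,.044,0 .6,.045,0 .4,.045,0 .2,.045,0
```

```text
Fc [[ 0.4 -0.5 -0.2]] tcp_c [-0.1548 -0.0005  0.1487] t 11.8
tau 26.0 yawerr [ 0.004 -1.    -0.012] [ 0.26 -0.23 -0.39  2.27 -0.29  0.66 -1.15]
1.3,.042,.01 tcp_c [-0.1542  0.1319] travel [-0.0069 -0.0007  0.0153]
1.2,.042,0 tcp_c [-0.1506  0.1172] travel [-0.01   -0.0009  0.0301]
1.0,.043,0 tcp_c [-0.1489  0.1089] travel [-0.0122 -0.001   0.0383]
.8,.044,0 tcp_c [-0.1466  0.102 ] travel [-0.0132 -0.0011  0.0455]
.6,.045,0 tcp_c [-0.143   0.0952] travel [-0.0129 -0.0012  0.0532]
.4,.045,0 tcp_c [-0.1375  0.0897] travel [-0.0104 -0.0013  0.0606]
.2,.045,0 tcp_c [-0.1309  0.0851] travel [-0.0064 -0.0014  0.0676]
```

>>> step_arm --commands '[{"travel": [-0.004,0,0.008],"turn": [0,0,0]},{"travel": [-0.008,0,0.016],"turn": [0,0,0]},{"travel": [-0.009,0,0.021],"turn": [0,0,0]},{"travel": [-0.0095,0,0.025],"turn": [0,0,0]},{"travel": [-0.01,0,0.028],"turn": [0,0,0]}]'

```text
time: 12.3
position: [0.4927, 0.0928, 0.1164]
tool_rot: [-2.939, -0.563, -0.676]
ft_force: [-2.9, -1.9, 3.7]
grip_width: 0.008
grip_force: 2.6
```

```bash
python3 f.py; python3 lev.py 1.2,.042,0 1.0,.043,0 .8,.044,0 .6,.045,0 .4,.045,0 .2,.045,0
```

```text
Fc [[-3.4 -0.7  3.7]] tcp_c [-0.1531  0.      0.1164] t 12.3
tau 25.8 yawerr [ 0.003 -1.    -0.009] [ 0.25 -0.18 -0.4   2.3  -0.29  0.58 -1.15]
1.2,.042,0 tcp_c [-0.1505  0.1172] travel [0.0027 0.     0.0004]
1.0,.043,0 tcp_c [-0.1489  0.109 ] travel [ 0.0006 -0.0001  0.0086]
.8,.044,0 tcp_c [-0.1466  0.102 ] travel [-0.0004 -0.0001  0.0158]
.6,.045,0 tcp_c [-0.1429  0.0952] travel [-0.     -0.0002  0.0235]
.4,.045,0 tcp_c [-0.1375  0.0897] travel [ 0.0025 -0.0003  0.0308]
.2,.045,0 tcp_c [-0.1308  0.0851] travel [ 0.0064 -0.0003  0.0379]
```

>>> step_arm --commands '[{"travel": [0.0005,0,0.002],"turn": [0,0,0]},{"travel": [0.0005,0,0.004],"turn": [0,0,0]},{"travel": [0.0005,0,0.006],"turn": [0,0,0]},{"travel": [0.0005,0,0.0075],"turn": [0,0,0]}]'

```text
time: 12.7
position: [0.4953, 0.094, 0.1095]
tool_rot: [-2.939, -0.563, -0.672]
ft_force: [-7.8, -3.6, 6.4]
grip_width: 0.011
grip_force: 4.5
```

```bash
python3 f.py; python3 lev.py 1.0,.043,0 .8,.044,0 .6,.045,0 .4,.045,0 .2,.045,0
```

```text
Fc [[-8.5 -0.5  6.4]] tcp_c [-1.503e-01  1.000e-04  1.095e-01] t 12.7
tau 25.7 yawerr [ 0.003 -1.    -0.008] [ 0.25 -0.16 -0.41  2.3  -0.28  0.56 -1.16]
1.0,.043,0 tcp_c [-0.1488  0.109 ] travel [0.0011 0.0001 0.0011]
.8,.044,0 tcp_c [-0.1466  0.1021] travel [0.0002 0.0001 0.0083]
.6,.045,0 tcp_c [-0.1429  0.0953] travel [ 0.0005 -0.      0.016 ]
.4,.045,0 tcp_c [-0.1374  0.0898] travel [ 0.0031 -0.0001  0.0233]
.2,.045,0 tcp_c [-0.1308  0.0851] travel [ 0.007  -0.0001  0.0304]
```

>>> step_arm --commands '[{"travel": [-0.001,0,0.001],"turn": [0,0,0]},{"travel": [-0.0015,0,0.0025],"turn": [0,0,0]},{"travel": [-0.0015,0,0.004],"turn": [0,0,0]}]'

```text
time: 13.0
position: [0.4967, 0.0945, 0.1062]
tool_rot: [-2.938, -0.563, -0.676]
ft_force: [-5.3, -2.8, 6.5]
grip_width: 0.007
grip_force: 4.5
```

```bash
python3 f.py; python3 lev.py 1.0,.043,0 .8,.044,0 .6,.045,0
```

```text
Fc [[-5.9 -0.6  6.5]] tcp_c [-1.489e-01  1.000e-04  1.062e-01] t 13.0
tau 25.8 yawerr [ 0.003 -1.    -0.009] [ 0.25 -0.15 -0.41  2.3  -0.27  0.55 -1.16]
1.0,.043,0 tcp_c [-0.1489  0.109 ] travel [ 0.0012  0.0001 -0.0025]
.8,.044,0 tcp_c [-0.1466  0.102 ] travel [0.0003 0.0001 0.0047]
.6,.045,0 tcp_c [-0.1429  0.0952] travel [ 0.0006 -0.      0.0124]
```

>>> step_arm --commands '[{"travel": [-0.0003,0,0.002],"turn": [0,0,0]},{"travel": [-0.0005,0,0.004],"turn": [0,0,0]},{"travel": [-0.0005,0,0.0055],"turn": [0,0,0]}]'

```text
time: 13.3
position: [0.4992, 0.0955, 0.1015]
tool_rot: [-2.938, -0.563, -0.678]
ft_force: [-3.2, -1.9, 6.4]
grip_width: 0.007
grip_force: 3.8
```

```bash
python3 f.py; python3 lev.py .8,.044,0 .6,.045,0 .4,.045,0
```

```text
Fc [[-3.7 -0.6  6.4]] tcp_c [-1.462e-01  1.000e-04  1.015e-01] t 13.3
tau 25.9 yawerr [ 0.004 -1.    -0.009] [ 0.25 -0.14 -0.42  2.3  -0.27  0.53 -1.16]
.8,.044,0 tcp_c [-0.1466  0.102 ] travel [-0.0002  0.0001 -0.0006]
.6,.045,0 tcp_c [-0.143   0.0952] travel [0.0001 0.     0.0071]
.4,.045,0 tcp_c [-0.1375  0.0897] travel [ 0.0027 -0.0001  0.0144]
```

>>> step_arm --commands '[{"travel": [0,0,0.002],"turn": [0,0,0]},{"travel": [0,0,0.004],"turn": [0,0,0]},{"travel": [0.0003,0,0.006],"turn": [0,0,0]},{"travel": [0.0006,0,0.0075],"turn": [0,0,0]}]'

```text
time: 13.7
position: [0.5035, 0.0972, 0.0956]
tool_rot: [-2.937, -0.563, -0.681]
ft_force: [-2.4, -0.5, 5.8]
grip_width: 0.007
grip_force: 2.3
```

```bash
python3 f.py; python3 lev.py .6,.045,0 .4,.045,0 .2,.045,0 .1,.045,0
```

```text
Fc [[-2.4  0.4  5.8]] tcp_c [-0.1415  0.      0.0956] t 13.7
tau 26.0 yawerr [ 0.004 -1.    -0.009] [ 0.25 -0.12 -0.42  2.3  -0.26  0.51 -1.17]
.6,.045,0 tcp_c [-0.143   0.0952] travel [-0.0015  0.     -0.0003]
.4,.045,0 tcp_c [-0.1375  0.0897] travel [ 0.001  -0.      0.0071]
.2,.045,0 tcp_c [-0.1309  0.0851] travel [ 0.0049 -0.0001  0.0141]
.1,.045,0 tcp_c [-0.1271  0.0832] travel [ 0.0074 -0.0001  0.0175]
```

>>> step_arm --commands '[{"travel": [0.0005,0,0.002],"turn": [0,0,0]},{"travel": [0.0013,0,0.0045],"turn": [0,0,0]},{"travel": [0.0022,0,0.007],"turn": [0,0,0]},{"travel": [0.003,0,0.009],"turn": [0,0,0]}]'

```text
time: 14.1
position: [0.5083, 0.0991, 0.0873]
tool_rot: [-2.938, -0.563, -0.676]
ft_force: [-0.3, -0.6, 0.5]
grip_width: 0.011
grip_force: 0.3
```

```bash
python3 f.py; python3 lev.py  .4,.045,0 .2,.045,0 .1,.045,0 0,.045,0
```

```text
Fc [[-0.5 -0.5  0.5]] tcp_c [-1.363e-01  1.000e-04  8.730e-02] t 14.1
tau 25.8 yawerr [ 0.004 -1.    -0.009] [ 0.25 -0.09 -0.43  2.3  -0.24  0.49 -1.19]
.4,.045,0 tcp_c [-0.1375  0.0897] travel [ 0.      0.0001 -0.0027]
.2,.045,0 tcp_c [-0.1308  0.0851] travel [0.004  0.     0.0043]
.1,.045,0 tcp_c [-0.1271  0.0832] travel [0.0065 0.     0.0077]
0,.045,0 tcp_c [-0.1231  0.0816] travel [0.0094 0.     0.0108]
```

>>> step_arm --commands '[{"travel": [-0.01,0,-0.02],"turn": [0,0,0]},{"travel": [-0.02,0,-0.05],"turn": [0,-5,0]},{"travel": [-0.02,0,-0.09],"turn": [0,-12,0]},{"travel": [-0.02,0,-0.12],"turn": [0,-18,0]},{"travel": [-0.02,0,-0.13],"turn": [0,-20,0]}]'

```text
time: 14.6
position: [0.441, 0.073, 0.1998]
tool_rot: [-3.074, -0.587, -0.165]
ft_force: [1.2, 0.6, -1.4]
grip_width: 0.008
grip_force: 0.0
```

```bash
python3 f.py;python3 - <<'E'
from h import *
s=ctrl.get_state();im=ctrl.get_image("wrist");sc=ctrl.get_image("scene")
a=cv2.resize(im[60:260,180:340,::-1],(480,600),interpolation=2)
b=cv2.resize(sc[140:240,240:290,::-1],(300,600),interpolation=2)
cv2.imwrite("pics/w5.png",np.hstack([a,b]))
E
```

```text
Fc [[ 1.3  0.1 -1.4]] tcp_c [-0.2086  0.0006  0.1998] t 14.6
```

View pics/w5.png

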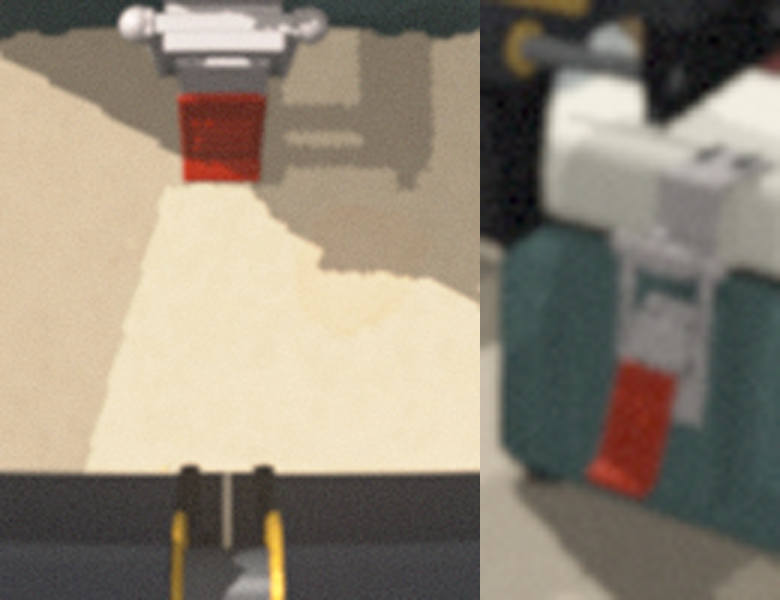

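>>> step_arm --commands '[{"travel": [0.008,0,0.03],"turn": [0,5,0]},{"travel": [0.015,0,0.06],"turn": [0,12,0]},{"travel": [0.03,0,0.084],"turn": [0,18,0]},{"travel": [0.032,0,0.084],"turn": [0,22,0]},{"travel": [0.032,0,0.084],"turn": [0,22,0]}]'

```text
time: 15.2
position: [0.4727, 0.0855, 0.1117]
tool_rot: [-2.922, -0.557, -0.719]
ft_force: [-0.8, 0.6, 0.3]
grip_width: 0.004
grip_force: 0.0
```

```bash
python3 f.py; python3 lev.py  .5,.045,.01 .4,.045,0 .3,.045,0 .2,.045,0 .1,.045,0 0,.045,0
```

```text
Fc [[-0.5  0.9  0.3]] tcp_c [-0.1745  0.0005  0.1117] t 15.2
tau 27.5 yawerr [ 0.001 -1.    -0.008] [ 0.24 -0.24 -0.37  2.37 -0.36  0.55 -1.07]
.5,.045,.01 tcp_c [-0.1493  0.0969] travel [0.0155 0.0004 0.0248]
.4,.045,0 tcp_c [-0.1376  0.0895] travel [0.0224 0.0003 0.0368]
.3,.045,0 tcp_c [-0.1345  0.087 ] travel [0.0241 0.0002 0.0404]
.2,.045,0 tcp_c [-0.131   0.0849] travel [0.0261 0.0002 0.0439]
.1,.045,0 tcp_c [-0.1273  0.083 ] travel [0.0285 0.0002 0.0473]
0,.045,0 tcp_c [-0.1234  0.0814] travel [0.0313 0.0002 0.0505]
```

>>> step_arm --commands '[{"travel": [0.008,0,0.013],"turn": [0,0,0]},{"travel": [0.0155,0,0.025],"turn": [0,0,0]},{"travel": [0.019,0,0.031],"turn": [0,0,0]},{"travel": [0.022,0,0.036],"turn": [0,0,0]},{"travel": [0.023,0,0.038],"turn": [0,0,0]}]'

```text
time: 15.7
position: [0.5124, 0.1006, 0.0928]
tool_rot: [-2.92, -0.56, -0.726]
ft_force: [0.1, -0.5, 0.9]
grip_width: 0.005
grip_force: 0.0
```

```bash
python3 f.py; python3 lev.py .3,.045,0 .2,.045,0 .1,.045,0 0,.045,0
```

```text
Fc [[-0.1 -0.4  0.9]] tcp_c [-0.132  -0.      0.0928] t 15.7
tau 27.8 yawerr [ 0.004 -1.    -0.009] [ 0.25 -0.1  -0.42  2.31 -0.29  0.46 -1.15]
.3,.045,0 tcp_c [-0.1345  0.087 ] travel [-0.005  -0.0001  0.004 ]
.2,.045,0 tcp_c [-0.1311  0.0848] travel [-0.003  -0.0001  0.0075]
.1,.045,0 tcp_c [-0.1274  0.0829] travel [-0.0006 -0.0001  0.0109]
0,.045,0 tcp_c [-0.1234  0.0814] travel [ 0.0022 -0.0001  0.0141]
```

>>> step_arm --commands '[{"travel": [0,0,0.0025],"turn": [0,0,0]},{"travel": [0,0,0.005],"turn": [0,0,0]},{"travel": [0,0,0.0075],"turn": [0,0,0]}]'

```text
time: 16.0
position: [0.5155, 0.1015, 0.0864]
tool_rot: [-2.92, -0.559, -0.728]
ft_force: [-0.2, -0.4, -0.7]
grip_width: 0.005
grip_force: 0.0
```

```bash
python3 f.py
```

```text
Fc [[-0.4 -0.3 -0.7]] tcp_c [-0.1288 -0.0003  0.0864] t 16.0
```

>>> step_arm --commands '[{"travel": [0.001,0,0.0015],"turn": [0,0,0]},{"travel": [0.002,0,0.003],"turn": [0,0,0]},{"travel": [0.003,0,0.0045],"turn": [0,0,0]}]'

```text
time: 16.3
position: [0.5201, 0.1034, 0.0839]
tool_rot: [-2.92, -0.56, -0.728]
ft_force: [-0.4, -0.3, -0.4]
grip_width: 0.007
grip_force: 0.0
```

```bash
python3 f.py;python3 lev.py  .1,.045,0 0,.045,0
```

```text
Fc [[-0.5 -0.1 -0.4]] tcp_c [-0.1238 -0.0002  0.0839] t 16.3
tau 27.9 yawerr [ 0.004 -1.    -0.009] [ 0.25 -0.07 -0.43  2.3  -0.26  0.43 -1.17]
.1,.045,0 tcp_c [-0.1274  0.0829] travel [-0.0036 -0.0002 -0.0008]
0,.045,0 tcp_c [-0.1234  0.0814] travel [-0.0009 -0.0002  0.0024]
```

>>> step_arm --commands '[{"travel": [0.0013,0,0.0007],"turn": [0,0,0]},{"travel": [0.0026,0,0.0014],"turn": [0,0,0]},{"travel": [0.0035,0,0.0019],"turn": [0,0,0]}]'

```text
time: 16.6
position: [0.5217, 0.1041, 0.0827]
tool_rot: [-2.922, -0.56, -0.72]
ft_force: [-14.0, -5.5, 11.0]
grip_width: 0.008
grip_force: 7.0
```

```bash
python3 f.py;python3 lev.py  0,.045,0
```

```text
Fc [[-15.1   0.   11. ]] tcp_c [-0.1221 -0.0002  0.0827] t 16.6
tau 27.6 yawerr [ 0.004 -1.    -0.008] [ 0.25 -0.06 -0.44  2.3  -0.25  0.43 -1.18]
0,.045,0 tcp_c [-0.1234  0.0814] travel [-0.0017 -0.0002  0.0005]
```

>>> step_arm --commands '[{"travel": [-0.003,0,-0.003],"turn": [0,0,0]},{"travel": [-0.015,0,-0.025],"turn": [0,0,0]},{"travel": [-0.025,0,-0.055],"turn": [0,-5,0]},{"travel": [-0.025,0,-0.095],"turn": [0,-12,0]},{"travel": [-0.025,0,-0.13],"turn": [0,-20,0]}]'

```text
time: 17.1
position: [0.4447, 0.0742, 0.1891]
tool_rot: [-3.067, -0.582, -0.209]
ft_force: [0.9, 0.5, -0.3]
grip_width: 0.004
grip_force: 0.0
```

```bash
python3 f.py;python3 - <<'E'
from h import *
s=ctrl.get_state();im=ctrl.get_image("wrist");sc=ctrl.get_image("scene")
old=cv2.imread("pics/scene.png")
a=cv2.resize(im[60:260,180:340,::-1],(480,600),interpolation=2)
b=cv2.resize(sc[140:240,240:290,::-1],(300,600),interpolation=2)
cv2.imwrite("pics/w6.png",np.hstack([a,b]))
def red(im):
    h=cv2.cvtColor(im,cv2.COLOR_BGR2HSV);return (((h[...,0]<8)|(h[...,0]>172))&(h[...,1]>120))[150:240,240:300]
ys,xs=np.where(red(np.ascontiguousarray(sc[:,:,::-1])));ys+=150;xs+=240
for y in range(ys.min(),ys.max()+1):print(y,xs[ys==y].min(),xs[ys==y].max(),end="; ")
C2=C+Rc@np.array([-.0055,0,0])
for th in(0,.1,.2,.35,.5):
    o=[]
    for r in(.016,.060):
        for y in(.013,-.013):
            p=C2+Rc@np.array([-.097-r*np.sin(th)-.0055*np.cos(th),y,.114-r*np.cos(th)+.0055*np.sin(th)]);o.append(proj("scene",p).round(1).tolist())
    print("\n",th,o)
E
```

```text
Fc [[ 1.   0.1 -0.3]] tcp_c [-0.2046  0.0004  0.1891] t 17.1
166 248 248; Traceback (most recent call last):
  File "<stdin>", line 10, in <module>
    return umr_minimum(a, axis, None, out, keepdims, initial, where)
ValueError: zero-size array to reduction operation minimum which has no identity
```

View pics/w6.png

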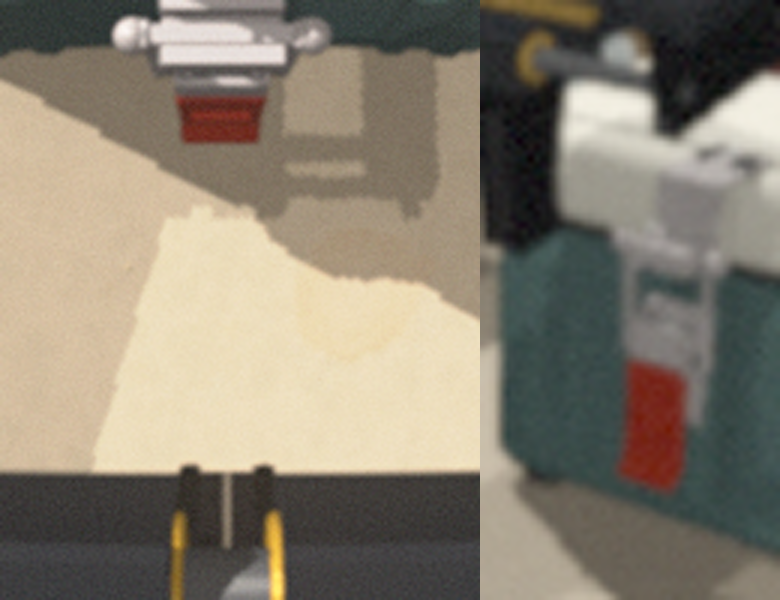

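```bash
python3 - <<'E'
from h import *
C2=C+Rc@np.array([-.0055,0,0])
P=cv2.imread("pics/w6.png")[:,480:]
h=cv2.cvtColor(P,cv2.COLOR_BGR2HSV);m=(((h[...,0]<8)|(h[...,0]>172))&(h[...,1]>130));m[:340]=0
ys,xs=np.where(m);
for y in range(ys.min(),ys.max()+1,12):print(round(y/6+140-.4,1),round(xs[ys==y].min()/6+240-.4,1),round(xs[ys==y].max()/6+240-.4,1))
for th in(0,.1,.2,.35):
    o=[]
    for r in(.016,.040,.065):
        for y in(.013,-.013):
            p=C2+Rc@np.array([-.097-r*np.sin(th)-.0055*np.cos(th),y,.114-r*np.cos(th)+.0055*np.sin(th)]);o.append(proj("scene",p).round(1).tolist())
    print(th,o)
E
```

```text
200.3 264.9 266.1
202.3 264.4 272.3
204.3 264.4 273.4
206.3 264.3 273.1
208.3 264.3 273.1
210.3 264.3 273.1
212.3 264.3 273.3
214.3 264.1 273.3
216.3 263.4 273.1
218.3 263.3 272.8
220.3 267.8 271.6
0 [[264.4, 200.0], [273.9, 202.9], [264.0, 209.2], [273.4, 212.2], [263.6, 218.5], [272.9, 221.7]]
0.1 [[264.1, 200.0], [273.6, 202.9], [263.1, 209.5], [272.5, 212.6], [262.2, 219.2], [271.5, 222.4]]
0.2 [[263.7, 199.9], [273.2, 202.9], [262.2, 209.6], [271.7, 212.7], [260.7, 219.7], [270.1, 222.9]]
0.35 [[263.2, 199.6], [272.8, 202.6], [261.0, 209.6], [270.4, 212.7], [258.6, 219.8], [268.0, 223.1]]
```

```bash
python3 -c "
from bench import ctrl
print(ctrl.close_job())"
```

```text
the job is handed in; nothing more can be done
None
```

The job is handed in at about 17 s of robot time. The bar is hooked in the catch and the red lever looks flat in the last scene picture; I did not measure how far the lid was drawn down. The last push on the lever peaked at about 19 N against the 20 N limit, and I saw no sign of the carrier or the things around it shifting, though I did not measure that. No verdict came back.

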